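# Fetch the stamp box from behind the bead case

### The job

The red stamp box stands at the back of its lane in the grey storage tray, boxed in by the white bead case with the yellow handle. First lift that case out and set it upright in the middle of the cork pad, leaving the red box in its lane meanwhile; then take out the red box and stand it upright in the middle of the blue cutting mat. Let go of both.

Things in the scene. Friction and masses are not known exactly. Their poses are not given: they have to be found in the camera images.
- bead_case: White bead case, yellow handle, about 0.3 kg: 50 (x) x 100 (y) x 70 (z) mm. Origin: centre of its underside; z up, -x to the tray's front (robot side). Handle: bar 14 mm wide (x), 62 long (y), 94 to 110 mm above the origin, centred over the case; pinch it across x. Its rear face is 8 mm from the red box: no room for a finger. The other lane's case (black handle) is not wanted.
- stamp_box: Red stamp box, black lid seam, about 0.22 kg: 40 (x) x 100 (y) x 70 (z) mm. Origin: centre of its underside; z up, x along its 40 mm side, the one to grip. It stands behind (+x of) the bead case in a fixed grey tray turned the same way: floor 5 mm thick, walls and middle divider 18 mm high, lanes 130 mm apart, some 35 mm free behind the box. A wooden box is in the other lane.
- cork_pad: Cork pad fixed to the bench, 160 x 160 mm, 4 mm thick. Origin: centre of its underside (bench level); its top is 4 mm above. On the left or right side, nearer the robot than the tray.
- work_mat: Light blue cutting mat with a white grid, fixed to the bench, 160 x 160 mm, 4 mm thick. Origin: centre of its underside (bench level); its top is 4 mm above. The cork pad is on the other side.
Things that resemble listed ones, but are neither listed nor needed, are in the scene too. What is shaped like the bead_case but pink, purple or turquoise is not meant.

How it is judged (in metres and radians):
On the way:
1. the bead case stands released in the middle of the cork pad while the red box still stands in its lane (shifted less than 40 mm) (x of bead_case in the frame of cork_pad between -0.03 and 0.03 m and y of bead_case in the frame of cork_pad between -0.03 and 0.03 m and z of bead_case in the frame of cork_pad below 0.012 m and angle between bead_case's own z axis and vertical below 0.17 rad and linear speed of bead_case below 0.03 m/s and contact force between bead_case and the fingers below 0.1 N and distance of stamp_box from where it was at the start of the episode below 0.04 m), for 0.2 s.
At the end, for the whole second after the job is handed in: The bead case stands upright (within 10 degrees) on the cork pad and the red stamp box upright on the blue mat, each with its centre within 30 mm of the pad's or mat's centre along both of its sides, both at rest and released (x of bead_case in the frame of cork_pad between -0.03 and 0.03 m and y of bead_case in the frame of cork_pad between -0.03 and 0.03 m and z of bead_case in the frame of cork_pad below 0.012 m and angle between each of bead_case, stamp_box's own z axis and vertical below 0.17 rad and linear speed of each of bead_case, stamp_box below 0.03 m/s and contact force between each of bead_case, stamp_box and the fingers below 0.1 N and x of stamp_box in the frame of work_mat between -0.03 and 0.03 m and y of stamp_box in the frame of work_mat between -0.03 and 0.03 m and z of stamp_box in the frame of work_mat below 0.012 m); the robot touches nothing.
It fails at once if the bead case or the red box is tipped over (more than 45 degrees) (angle between any of bead_case, stamp_box's own z axis and vertical above 0.785 rad).
It also fails if it takes over 64 s, if anything falls off the work surface, if the arm or the gripper's body presses on something with over 40 N, if the wrist force passes 120 N, or if a joint passes its speed limit or range.

### The arm

A 6-joint arm with a two-finger parallel gripper is mounted at the origin on the work surface. World frame = base frame: x ahead of the robot, y to its left, z up, the work surface at z = 0. Lengths are in m, angles in degrees, forces in N, time in s.
With the tool pointing down it reaches from about 0.375 to 0.9 m from the base axis. Payload 3.1 kg.
Tool frame: the origin (TCP) lies on the centre line of the jaws, within the pads' length; the fingertips stand 25 mm ahead of it and the grasp point (between the pads) lies 6 mm ahead of it; z points along the fingers, y is the line along which they close (so a half turn about z gives the same grasp; the last joint's range is limited). The gripper opens to 87 mm and grips with 3 to 60 N. Pads are 19 mm wide; open, the fingers measure 117 mm over their backs; the gripper's body (75 mm by 190 mm) begins 51 mm behind the grasp point.
Start: joints at [-78.696, 30.224, 82.088, -0, 67.689, -10.227], TCP at [0.229, -0.581, 0.248] pointing down, gripper open.
Joint ranges: [-176.69, 176.69], [-43.24, 126.21], [12.49, 139.97], [-82, 262], [0, 151.66], [-163.58, 163.58]. Speed limits (degrees/s): [159.86, 159.86, 180, 180, 180, 180].

### API

Orientations are given as a 3x3 rotation matrix whose columns are the frame's x, y, z axes.
In Python, from rig import read_state, capture, camera_params, hand_in gives the robot as it stands.
- The arm moves only by the tool apply_moves, never from a script. Its argument "rows" is a list of rows, each an object of numbers: "x", "y", "z": the shift along the tool's x, y, z in mm; "rx", "ry", "rz": the turn, a rotation vector about the tool's x, y, z in units of 6 degrees (1.0 is 6 degrees); "claw": the closure in counts, from 0 (fully open) to 255 (shut). A call has 1 to 10 rows; each row is the pose to reach, as a shift and turn from the pose commanded when the call began, along the tool's axes at that moment; what a row does not reach only later rows make up. A row lasts 1/8 s, in which the tool goes at most 62.5 mm and 10.7 degrees, less where a joint would pass 70% of its speed; a pose out of reach is approached as far as the arm can. A call with a gripper value outside its range is refused whole. The fingers move at their own pace and stop on an object; the grip force is fixed at half the most. Time passes only in rows, so rows that repeat a pose let the fingers close. It gives the time, the measured TCP pose, the force, the opening and the grip force at its end, in the units of the state.
- read_state(): the state, without advancing time (a new reading comes with each control period).
- capture(name): name is "scene" or "top"; returns (picture, depth): 400x640x3 uint8, red, green, blue; 400x640 float32, m along the optical axis (not along the pixel's ray), 0 where there is no reading.
- camera_params(name): a dict with "fx", "fy", "cx", "cy" (pixels), "xyz" and "orientation" of the camera in the world. Camera axes: x right, y up, looking along -z (the intrinsics and any distortion apply to the point x, -y, -z); pixel columns grow to the right and rows downward; lengths in m; the calibration is good to about 2 mm. A picture is of the moment at which its call begins. camera_params takes no time and is no camera call.
- hand_in(): hands the job in; it is judged then, once.
The state is a dict: "time_s": time; "joint_positions": joint angles; "qvel": joint speeds; "tau": joint torques, N m; "position": TCP position; "tcp_rot": TCP orientation; "force": force on the tool from outside, world axes, zero at the start; "moment": the same for the moment, N m; "opening": opening from 0.0 (shut) to 1.0 (fully open); "grasp_force": force on a finger pad.
Only numpy, scipy, OpenCV 4.12 (cv2) and the standard library are available. Lean on these libraries where they do the work, as an engineer would, in place of code of your own. Each camera call takes 0.05 s, during which the arm holds its last target. There are 200 camera calls.

## Working session

There is one attempt and no reset: what is moved stays moved. The work goes in short steps, Python scripts to look and compute and a tool call to move; the robot and the scene stay as the last step left them, time stands still between calls to the robot, and variables do not carry over. Pictures are saved under pics/ and viewed, at most 10 in all, crops included, and the job is handed in when it is done.

Besides the shell and the picture viewer there is one more tool, called as a command line: name --argument value ..., lists and objects as JSON in quotes. apply_moves: Moves the arm, as the interface text tells. Its arguments: {"type":"object","properties":{"rows":{"type":"array"}},"required":["rows"]}

```bash
mkdir -p pics; ls
python3 - <<'E'
from rig import *
import cv2,numpy as np
s=read_state();print(s['time_s'],s['position'],np.round(s['tcp_rot'],3).tolist(),s['opening'])
for n in('scene','top'):
    p,d=capture(n);cv2.imwrite(f'pics/{n}0.png',p[...,::-1]);np.savez(f'{n}0.npz',p=p,d=d);c=camera_params(n);print(n,c,(d>0).mean())
E
```

```text
pics
0.0 [ 0.22927802 -0.5807084   0.24658116] [[0.93, 0.367, -0.0], [0.367, -0.93, 0.002], [0.0, -0.002, -1.0]] 1.0001379652477844
scene {'fx': 491.9389303249701, 'fy': 491.9389303249701, 'cx': 312.69694586775546, 'cy': 199.57958653845958, 'xyz': array([0.85259195, 0.74586154, 0.61506132]), 'orientation': array([[-0.85873599, -0.30513127,  0.4116642 ],
       [ 0.5121779 , -0.48650898,  0.7078014 ],
       [-0.01569401,  0.81865984,  0.57406426]])} 0.99594140625
top {'fx': 512.6824619691926, 'fy': 512.6824619691926, 'cx': 323.3787468358796, 'cy': 192.31817517774465, 'xyz': array([0.23815636, 0.04012344, 1.27930427]), 'orientation': array([[ 7.02195213e-03,  9.88410052e-01, -1.51645183e-01],
       [-9.99975208e-01,  6.86117372e-03, -1.58346585e-03],
       [-5.24649622e-04,  1.51652543e-01,  9.88433726e-01]])} 0.996109375
```

View pics/top0.png

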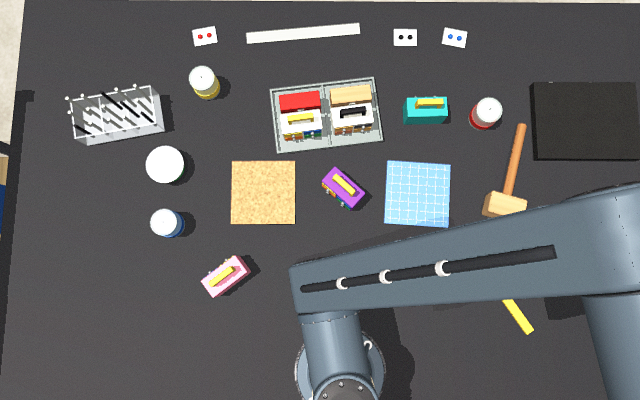

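View pics/scene0.png

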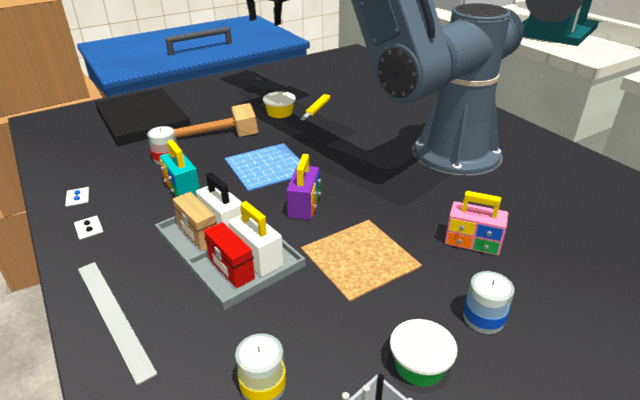

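The top view shows the white case with the yellow handle at (300,118) and the red box at (299,101), both in the left lane. Cork is at (263,192) and the blue mat at (418,193). Other cases: black handle (352,113), purple (344,187), turquoise (427,108), pink (225,275). Only (300,118) is white with a yellow handle, and it stands in front of the red box. In the scene view it is at (257,235), with the red box at (228,253).

```bash
cat > h.py <<'E'
import numpy as np,cv2
from rig import *
def ray(n,uv):
    c=camera_params(n);uv=np.atleast_2d(np.asarray(uv,float))
    d=np.c_[(uv[:,0]-c['cx'])/c['fx'],-(uv[:,1]-c['cy'])/c['fy'],-np.ones(len(uv))]
    return c['xyz'],d@c['orientation'].T
def plane(n,uv,z):
    o,d=ray(n,uv);return o+d*((z-o[2])/d[:,2])[:,None]
def pts(n,uv,dep):
    o,d=ray(n,uv);uv=np.atleast_2d(uv).astype(int);return o+d*dep[uv[:,1],uv[:,0]][:,None]
def tri(u1,u2):
    o1,d1=ray('top',u1);o2,d2=ray('scene',u2);d1=d1[0];d2=d2[0]
    t=np.linalg.lstsq(np.c_[d1,-d2],o2-o1,rcond=None)[0]
    a,b=o1+t[0]*d1,o2+t[1]*d2;return (a+b)/2,np.linalg.norm(a-b)
def mask(p,lo,hi,roi):
    m=cv2.inRange(cv2.cvtColor(p,cv2.COLOR_RGB2HSV),lo,hi);k=np.zeros_like(m);x0,y0,x1,y1=roi;k[y0:y1,x0:x1]=m[y0:y1,x0:x1]
    n,l,s,c=cv2.connectedComponentsWithStats(k);i=1+s[1:,4].argmax();return (l==i).astype(np.uint8)
E
python3 - <<'E'
from h import *
I={n:np.load(n+'0.npz') for n in('scene','top')}
H=dict(yellow=((20,120,120),(35,255,255)),red=((0,170,60),(6,255,255)),cork=((10,60,120),(25,255,255)),blue=((95,40,120),(112,255,255)))
R={'top':dict(yellow=(280,105,320,128),red=(275,88,325,112),cork=(225,155,300,228),blue=(380,155,455,230)),
'scene':dict(yellow=(235,200,275,240),red=(200,220,258,290),cork=(295,215,425,300),blue=(220,140,310,190))}
for n in('top','scene'):
  for k in H:
    m=mask(I[n]['p'],*H[k],R[n][k]);v,u=np.nonzero(m);r=cv2.minAreaRect(np.c_[u,v].astype(np.float32))
    P=pts(n,np.c_[u,v],I[n]['d']);z=P[:,2];top=z>np.percentile(z,95)-.004
    Q=P[top];xy=Q[:,:2].astype(np.float32)*1000
    w=cv2.minAreaRect(xy);print(n,k,m.sum(),'px',np.round(r[0],1),'ztop',np.round(np.median(Q[:,2]),4),'rect',np.round(w[0],1),np.round(w[1],1),round(w[2],1), 'mean',Q[:,:2].mean(0).round(4))
t=cv2.resize(I['top']['p'][75:155,260:390],None,fx=4,fy=4,interpolation=cv2.INTER_CUBIC)
s=cv2.resize(I['scene']['p'][175:300,150:310],None,fx=3.25,fy=3.25,interpolation=cv2.INTER_CUBIC)
h=np.zeros((max(t.shape[0],0)+0,1,3),np.uint8)
W=520;c=np.vstack([cv2.resize(t,(W,260)),cv2.resize(s,(W,330))]);cv2.imwrite('pics/crop0.png',c[...,::-1])
E
```

```text
top yellow 167 px [300.3 118.2] ztop 0.1161 rect [595.8  99. ] [13.2 55.4] 8.4 mean [0.5966 0.0986]
top red 666 px [299.4 101.2] ztop 0.0768 rect [454.2  95.3] [435.6  95.4] 2.0 mean [0.6488 0.1031]
top cork 3983 px [262. 192.] ztop 0.0059 rect [369.6 176.7] [328.2 189.7] 16.1 mean [0.4323 0.1932]
top blue 3529 px [417.1 193.4] ztop 0.0062 rect [ 402.5 -107.7] [208.9 389.4] 19.8 mean [ 0.4311 -0.1935]
scene yellow 450 px [253.5 218. ] ztop 0.115 rect [711.6 411.6] [724.6  36.1] 70.0 mean [0.6004 0.1047]
scene red 1738 px [229.4 253.2] ztop 0.0753 rect [729.1 405. ] [721.8  70. ] 75.6 mean [0.6547 0.1126]
scene cork 5265 px [361.2 256.4] ztop 0.0045 rect [570.3 448.9] [790.4 216.1] 61.7 mean [0.4391 0.2024]
scene blue 2241 px [263.6 167. ] ztop 0.0043 rect [588.9 243.7] [1120.3  177.8] 71.3 mean [ 0.4424 -0.1893]
```

View pics/crop0.png

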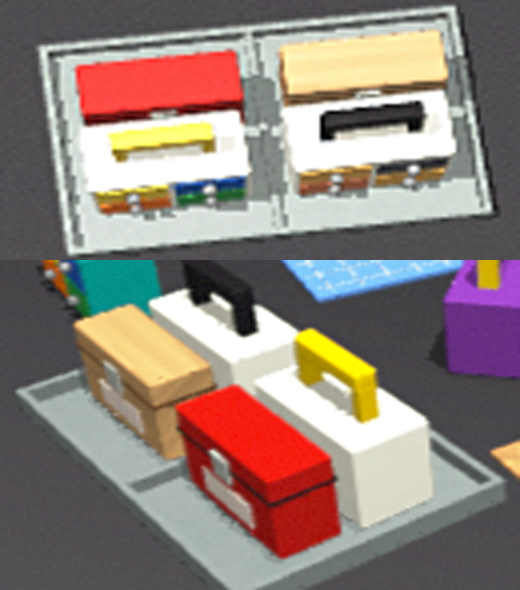

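The crop confirms it: a white case with a yellow handle (crop 160,140) directly in front of the red box (160,80); the white one on the right has a black handle. Heights of 0.115, 0.075 and 0.004 match the text (5+110, 5+70, 4). Next I cast the outlines onto those planes.

Run:
```python
from h import *
I={n:np.load(n+'0.npz') for n in('scene','top')}
H=dict(yellow=((20,120,170),(35,255,255)),red=((0,170,150),(6,255,255)),cork=((10,60,120),(25,255,255)),blue=((95,40,120),(112,255,255)))
R={'top':dict(yellow=(280,105,320,128),red=(275,88,325,112),cork=(225,155,300,228),blue=(380,155,455,230)),
'scene':dict(yellow=(235,200,275,240),red=(200,220,258,290),cork=(295,215,425,300),blue=(220,140,310,190))}
Z=dict(yellow=.115,red=.075,cork=.004,blue=.004)
for n in('top','scene'):
  for k in H:
    m=mask(I[n]['p'],*H[k],R[n][k]);v,u=np.nonzero(m);P=pts(n,np.c_[u,v],I[n]['d'])
    ok=abs(P[:,2]-Z[k])<.006
    q=plane(n,np.c_[u,v][ok],Z[k])[:,:2]*1000
    w=cv2.minAreaRect(q.astype(np.float32));print(n,k,ok.sum(),'rect',np.round(w[0],1),np.round(w[1],1),round(w[2],1),'mean',q.mean(0).round(1),'z',np.median(P[ok,2]).round(4))
# tray outline (top view grey rim)
p=I['top']['p'];d=I['top']['d'];v,u=np.mgrid[70:160,262:392];uv=np.c_[u.ravel(),v.ravel()]
P=pts('top',uv,d);hsv=cv2.cvtColor(p,cv2.COLOR_RGB2HSV)[uv[:,1],uv[:,0]]
ok=(P[:,2]>.012)&(P[:,2]<.024)&(hsv[:,2]>90)&(hsv[:,1]<70)
print('tray',ok.sum(),cv2.minAreaRect(plane('top',uv[ok],.018)[:,:2].astype(np.float32)*1000))
```

```text
top yellow 130 rect [596.7  98.2] [12.4 58.1] 8.3 mean [596.7  98.2] z 0.115
top red 600 rect [650.5 102.5] [38.6 97.9] 7.6 mean [650.4 102.7] z 0.075
top cork 3871 rect [434.7 196.2] [162.9 160.2] 0.9 mean [434.3 195.2] z 0.004
top blue 3425 rect [ 433.5 -193.4] [163.1 163.2] 86.4 mean [ 433.4 -195. ] z 0.0041
scene yellow 206 rect [599.7 102.8] [16.3 67.6] 9.2 mean [599.4 103.4] z 0.1147
scene red 886 rect [652.4 106.7] [ 39.1 105.7] 7.9 mean [652.7 108.2] z 0.0752
scene cork 5244 rect [433.5 194.9] [163.7 164.6] 0.7 mean [436.5 200. ] z 0.0045
scene blue 2229 rect [ 433.  -192.4] [168.6 164.1] 86.4 mean [ 440.7 -193.7] z 0.0042
tray 886 ((632.514404296875, 38.081459045410156), (170.92990112304688, 270.01885986328125), 7.574679374694824)
```

```bash
cat > go.py <<'E'
import sys,numpy as np
from rig import read_state
x,y,z,a=map(float,sys.argv[1:])   # mm, deg of closing axis (mod 180)
s=read_state();R=np.array(s['tcp_rot']);p=np.array(s['position'])*1000
d=R.T@(np.array([x,y,z])-p);c=np.degrees(np.arctan2(R[1,1],R[0,1]))
t=(a-c+90)%180-90
print('t',round(s['time_s'],2),'pos',p.round(1),'ang',round(c,2),'J',np.round(s['joint_positions'],1),'| shift',d.round(1),'rz',round(-t/6,3),'op',round(s['opening'],3),'F',np.round(s['force'],1))
E
python3 go.py 598 99.5 250 7.8
```

```text
t 0.1 pos [ 229.3 -580.8  246.7] ang -68.47 J [-78.7  30.3  82.1  -0.   67.7 -10.2] | shift [ 592.7 -497.5   -2.2] rz -12.711 op 1.001 F [-0.  -0.1 -1.9]
```

apply_moves --rows '[{"x": 593,"y": -497,"z": -2,"rz": -12.7,"claw": 0},{"x": 593,"y": -497,"z": -2,"rz": -12.7,"claw": 0},{"x": 593,"y": -497,"z": -2,"rz": -12.7,"claw": 0},{"x": 593,"y": -497,"z": -2,"rz": -12.7,"claw": 0},{"x": 593,"y": -497,"z": -2,"rz": -12.7,"claw": 0},{"x": 593,"y": -497,"z": -2,"rz": -12.7,"claw": 0},{"x": 593,"y": -497,"z": -2,"rz": -12.7,"claw": 0},{"x": 593,"y": -497,"z": -2,"rz": -12.7,"claw": 0},{"x": 593,"y": -497,"z": -2,"rz": -12.7,"claw": 0},{"x": 593,"y": -497,"z": -2,"rz": -12.7,"claw": 0}]'

```text
validation failed for argument at $.ro...
```

```bash
python3 go.py 598 99.5 200 7.8
```

```text
t 0.1 pos [ 229.3 -580.8  246.7] ang -68.47 J [-78.7  30.3  82.1  -0.   67.7 -10.2] | shift [ 592.6 -497.4   47.8] rz -12.711 op 1.001 F [-0.  -0.1 -1.9]
```

apply_moves --rows '[{"x": 60,"y": -50,"z": 0,"rx": 0,"ry": 0,"rz": -1.3,"claw": 0}]'

```text
time_s: 0.22
position: [0.2583, -0.5296, 0.247]
tcp_rot: [[0.872, 0.489, 0.0], [0.489, -0.872, -0.003], [-0.001, 0.003, -1.0]]
force: [1.0, 0.4, 0.1]
opening: 1.003
grasp_force: 0.0
```

```bash
python3 go.py 598 99.5 250 7.8
```

```text
t 0.23 pos [ 258.3 -529.6  247. ] ang -60.73 J [-74.8  27.4  87.5  -0.   64.9 -14.1] | shift [ 603.9 -382.7   -4.9] rz -11.422 op 1.003 F [1.  0.4 0.1]
```

apply_moves --rows '[{"x": 604,"y": -382,"z": -4,"rx": 0,"ry": 0,"rz": -11.4,"claw": 0},{"x": 604,"y": -382,"z": -4,"rx": 0,"ry": 0,"rz": -11.4,"claw": 0},{"x": 604,"y": -382,"z": -4,"rx": 0,"ry": 0,"rz": -11.4,"claw": 0},{"x": 604,"y": -382,"z": -4,"rx": 0,"ry": 0,"rz": -11.4,"claw": 0},{"x": 604,"y": -382,"z": -4,"rx": 0,"ry": 0,"rz": -11.4,"claw": 0},{"x": 604,"y": -382,"z": -4,"rx": 0,"ry": 0,"rz": -11.4,"claw": 0},{"x": 604,"y": -382,"z": -4,"rx": 0,"ry": 0,"rz": -11.4,"claw": 0},{"x": 604,"y": -382,"z": -4,"rx": 0,"ry": 0,"rz": -11.4,"claw": 0},{"x": 604,"y": -382,"z": -4,"rx": 0,"ry": 0,"rz": -11.4,"claw": 0},{"x": 604,"y": -382,"z": -4,"rx": 0,"ry": 0,"rz": -11.4,"claw": 0}]'

```text
time_s: 1.48
position: [0.5568, 0.0255, 0.2508]
tcp_rot: [[-0.135, 0.991, -0.0], [0.991, 0.135, -0.0], [-0.0, -0.0, -1.0]]
force: [0.7, -0.7, 0.2]
opening: 1.001
grasp_force: 0.0
```

```bash
python3 go.py 598 99.5 200 7.8
```

```text
t 1.48 pos [556.8  25.5 250.8] ang 7.75 J [ -8.9  24.8  91.7  -0.   63.5 -16.6] | shift [67.8 50.8 50.8] rz -0.009 op 1.001 F [ 0.7 -0.7  0.2]
```

apply_moves --rows '[{"x": 60,"y": 46,"z": 40,"rx": 0,"ry": 0,"rz": 0,"claw": 0},{"x": 60,"y": 46,"z": 40,"rx": 0,"ry": 0,"rz": 0,"claw": 0},{"x": 60,"y": 46,"z": 40,"rx": 0,"ry": 0,"rz": 0,"claw": 0},{"x": 60,"y": 46,"z": 40,"rx": 0,"ry": 0,"rz": 0,"claw": 0}]'

```text
time_s: 1.98
position: [0.5933, 0.0877, 0.2114]
tcp_rot: [[-0.133, 0.991, -0.0], [0.991, 0.133, -0.001], [-0.001, -0.001, -1.0]]
force: [-0.2, 0.6, 1.1]
opening: 0.998
grasp_force: 0.0
```

```bash
python3 go.py 598 99.5 160 7.8
python3 - <<'E'
from h import *
for n in('top','scene'):
    p,d=capture(n);cv2.imwrite(f'pics/{n}1.png',cv2.resize(p[60:260,180:400] if n=='scene' else p[60:260,180:400],None,fx=2,fy=2)[...,::-1])
cv2.imwrite('pics/c1.png',np.hstack([cv2.imread('pics/top1.png')[:,:390],cv2.imread('pics/scene1.png')[:,:390]]))
E
```

```text
t 1.98 pos [593.3  87.7 211.4] ang 7.66 J [-2.2 30.7 87.9 -0.  61.4 -9.9] | shift [11.1  6.3 51.4] rz -0.023 op 0.998 F [-0.2  0.6  1.1]
```

View pics/c1.png

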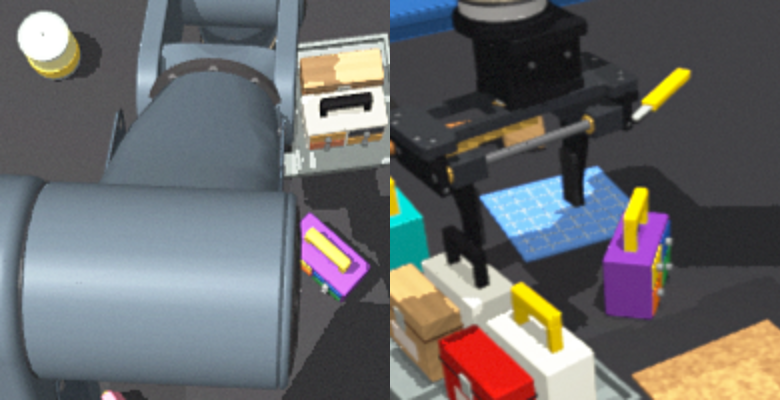

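The arm hides the case from the top camera. In the scene view the fingertips are near px (222,177) and (272,160) full-frame, and the handle is still unoccluded. I'll check the fingertip midpoint against the reported TCP.

Run:
```python
from h import *
c=camera_params('scene');s=read_state();R=np.array(s['tcp_rot'])
def proj(P):
    q=c['orientation'].T@(P-c['xyz']);return (c['cx']+c['fx']*q[0]/-q[2],c['cy']-c['fy']*q[1]/-q[2])
P=np.array(s['position']);print(s['time_s'],P)
for off in([0,50,25],[0,-50,25],[0,0,25]):print(np.round(proj(P+R@np.array(off)/1000),1))
```

```text
2.075 [0.59359735 0.08742465 0.21195135]
[221.4 180.6]
[272.5 160.4]
[247.7 170.2]
```

The projected TCP matches the picture, so I descend after correcting the offset.

apply_moves --rows '[{"x": 11.5,"y": 6,"z": 25,"rx": 0,"ry": 0,"rz": 0,"claw": 0},{"x": 11.5,"y": 6,"z": 50,"rx": 0,"ry": 0,"rz": 0,"claw": 0},{"x": 11.5,"y": 6,"z": 50,"rx": 0,"ry": 0,"rz": 0,"claw": 0},{"x": 11.5,"y": 6,"z": 50,"rx": 0,"ry": 0,"rz": 0,"claw": 0}]'

```text
time_s: 2.58
position: [0.5988, 0.1004, 0.1623]
tcp_rot: [[-0.133, 0.991, 0.002], [0.991, 0.133, -0.0], [-0.0, 0.002, -1.0]]
force: [-0.3, -0.8, 0.8]
opening: 1.002
grasp_force: 0.0
```

```bash
python3 go.py 598 99.5 113 7.8
python3 - <<'E'
from h import *
p,d=capture('scene');cv2.imwrite('pics/s2.png',cv2.resize(p[120:300,150:350],None,fx=3,fy=3)[...,::-1])
E
```

```text
t 2.58 pos [598.8 100.4 162.3] ang 7.65 J [-1.  34.8 89.2 -0.  55.8 -8.7] | shift [-0.8 -1.  49.3] rz -0.024 op 1.002 F [-0.3 -0.8  0.8]
```

View pics/s2.png

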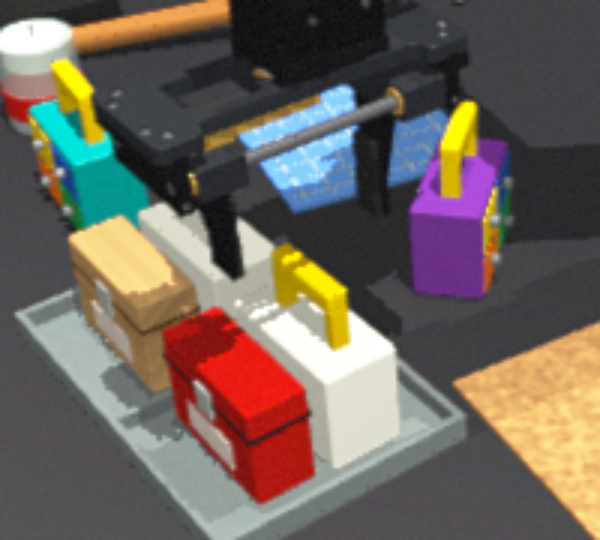

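The fingers straddle the handle: tips at crop (230,275) and (380,212), handle at (310,295). Going down 49 mm and closing.

apply_moves --rows '[{"x": -0.5,"y": -1,"z": 25,"rx": 0,"ry": 0,"rz": 0,"claw": 0},{"x": -0.5,"y": -1,"z": 48,"rx": 0,"ry": 0,"rz": 0,"claw": 0},{"x": -0.5,"y": -1,"z": 48,"rx": 0,"ry": 0,"rz": 0,"claw": 0},{"x": -0.5,"y": -1,"z": 48,"rx": 0,"ry": 0,"rz": 0,"claw": 100},{"x": -0.5,"y": -1,"z": 48,"rx": 0,"ry": 0,"rz": 0,"claw": 180},{"x": -0.5,"y": -1,"z": 48,"rx": 0,"ry": 0,"rz": 0,"claw": 255},{"x": -0.5,"y": -1,"z": 48,"rx": 0,"ry": 0,"rz": 0,"claw": 255},{"x": -0.5,"y": -1,"z": 48,"rx": 0,"ry": 0,"rz": 0,"claw": 255},{"x": -0.5,"y": -1,"z": 48,"rx": 0,"ry": 0,"rz": 0,"claw": 255},{"x": -0.5,"y": -1,"z": 48,"rx": 0,"ry": 0,"rz": 0,"claw": 255}]'

```text
time_s: 3.88
position: [0.5972, 0.1007, 0.113]
tcp_rot: [[-0.135, 0.991, -0.0], [0.991, 0.135, 0.0], [0.0, -0.0, -1.0]]
force: [0.1, 0.8, -0.5]
opening: 0.292
grasp_force: 0.0
```

```bash
python3 go.py 598 99.5 250 7.8
python3 - <<'E'
from h import *
s=read_state();print(s['grasp_force'],s['moment'])
p,d=capture('scene');cv2.imwrite('pics/s3.png',cv2.resize(p[120:300,150:350],None,fx=3,fy=3)[...,::-1])
E
```

```text
t 3.88 pos [597.2 100.7 113. ] ang 7.73 J [-1.  38.8 91.2  0.  50.  -8.7] | shift [  -1.3    0.6 -137. ] rz -0.011 op 0.292 F [ 0.1  0.8 -0.5]
0.0 [-0.00288639 -0.09394681  0.02297176]
```

View pics/s3.png

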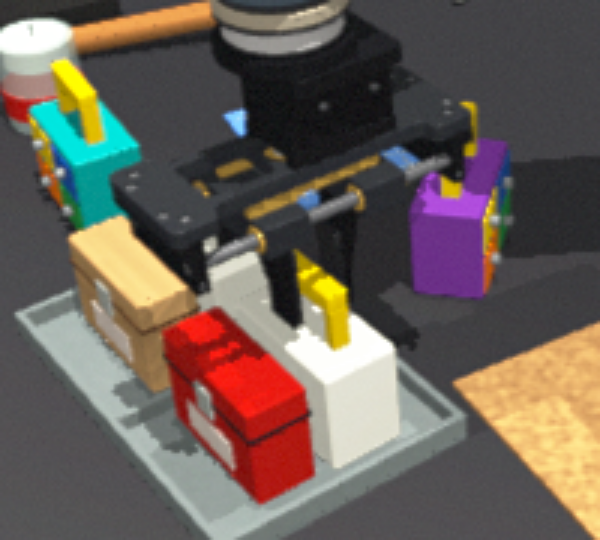

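Still closing: opening 0.29, about 25 mm. The front finger is at crop (288,290), beside the handle.

apply_moves --rows '[{"x": 0,"y": 0,"z": 0,"rx": 0,"ry": 0,"rz": 0,"claw": 255},{"x": 0,"y": 0,"z": 0,"rx": 0,"ry": 0,"rz": 0,"claw": 255},{"x": 0,"y": 0,"z": 0,"rx": 0,"ry": 0,"rz": 0,"claw": 255},{"x": 0,"y": 0,"z": 0,"rx": 0,"ry": 0,"rz": 0,"claw": 255}]'

```text
time_s: 4.42
position: [0.5972, 0.1007, 0.1129]
tcp_rot: [[-0.135, 0.991, -0.0], [0.991, 0.135, -0.0], [-0.0, -0.0, -1.0]]
force: [0.1, -0.3, -1.9]
opening: 0.154
grasp_force: 29.9
```

Gripped (13.4 mm, 30 N). Lifting straight up.

apply_moves --rows '[{"x": 0,"y": 0,"z": -8,"rx": 0,"ry": 0,"rz": 0,"claw": 255},{"x": 0,"y": 0,"z": -25,"rx": 0,"ry": 0,"rz": 0,"claw": 255},{"x": 0,"y": 0,"z": -50,"rx": 0,"ry": 0,"rz": 0,"claw": 255},{"x": 0,"y": 0,"z": -75,"rx": 0,"ry": 0,"rz": 0,"claw": 255},{"x": 0,"y": 0,"z": -100,"rx": 0,"ry": 0,"rz": 0,"claw": 255},{"x": 0,"y": 0,"z": -125,"rx": 0,"ry": 0,"rz": 0,"claw": 255},{"x": 0,"y": 0,"z": -130,"rx": 0,"ry": 0,"rz": 0,"claw": 255},{"x": 0,"y": 0,"z": -130,"rx": 0,"ry": 0,"rz": 0,"claw": 255}]'

```text
time_s: 5.42
position: [0.597, 0.1007, 0.2434]
tcp_rot: [[-0.135, 0.991, 0.0], [0.991, 0.135, -0.0], [-0.0, 0.0, -1.0]]
force: [-0.3, 0.3, -1.8]
opening: 0.151
grasp_force: 30.0
```

```bash
python3 go.py 434 195.5 245 1
python3 - <<'E'
from h import *
p,d=capture('scene');cv2.imwrite('pics/s4.png',cv2.resize(p[60:300,130:430],None,fx=2.4,fy=2.4)[...,::-1])
m=mask(p,(0,170,150),(6,255,255),(200,220,258,290));v,u=np.nonzero(m);P=pts('scene',np.c_[u,v],d);ok=abs(P[:,2]-.075)<.006
print(ok.sum(),cv2.minAreaRect(plane('scene',np.c_[u,v][ok],.075)[:,:2].astype(np.float32)*1000))
E
```

```text
t 5.42 pos [597.  100.7 243.4] ang 7.73 J [-1.  29.  85.3  0.  65.7 -8.7] | shift [ 115.9 -148.7   -1.6] rz 1.122 op 0.151 F [-0.3  0.3 -1.8]
872 ((652.2540283203125, 106.59039306640625), (39.402626037597656, 103.77157592773438), 7.877411842346191)
```

View pics/s4.png

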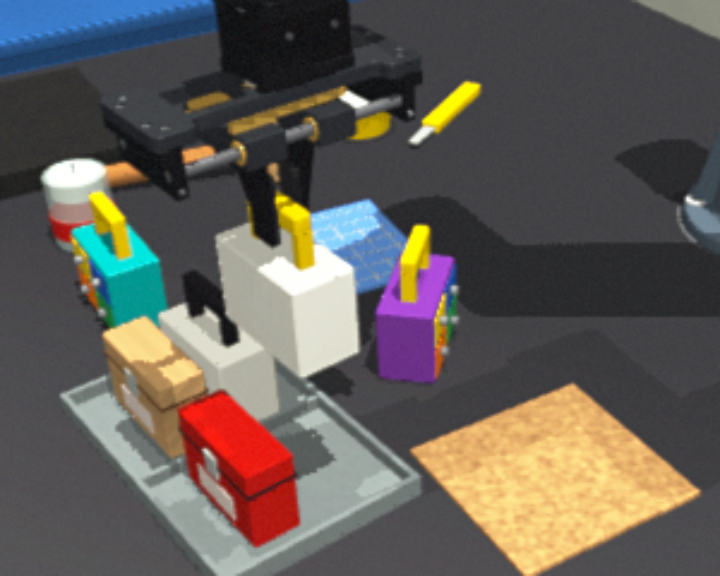

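The case hangs upright from the gripper at crop (290,290), and the red box at (240,465) has not moved. Carrying it over the cork.

apply_moves --rows '[{"x": 29,"y": -37,"z": 0,"rx": 0,"ry": 0,"rz": 0.3,"claw": 255},{"x": 58,"y": -74,"z": 0,"rx": 0,"ry": 0,"rz": 0.6,"claw": 255},{"x": 87,"y": -111,"z": 0,"rx": 0,"ry": 0,"rz": 0.9,"claw": 255},{"x": 116,"y": -149,"z": 0,"rx": 0,"ry": 0,"rz": 1.1,"claw": 255},{"x": 116,"y": -149,"z": 0,"rx": 0,"ry": 0,"rz": 1.1,"claw": 255},{"x": 116,"y": -149,"z": 0,"rx": 0,"ry": 0,"rz": 1.1,"claw": 255},{"x": 116,"y": -149,"z": 40,"rx": 0,"ry": 0,"rz": 1.1,"claw": 255},{"x": 116,"y": -149,"z": 80,"rx": 0,"ry": 0,"rz": 1.1,"claw": 255},{"x": 116,"y": -149,"z": 100,"rx": 0,"ry": 0,"rz": 1.1,"claw": 255},{"x": 116,"y": -149,"z": 100,"rx": 0,"ry": 0,"rz": 1.1,"claw": 255}]'

```text
time_s: 6.72
position: [0.4344, 0.1948, 0.1413]
tcp_rot: [[-0.018, 1.0, -0.003], [1.0, 0.018, -0.001], [-0.001, -0.003, -1.0]]
force: [-0.5, -0.1, -2.7]
opening: 0.158
grasp_force: 30.0
```

```bash
python3 go.py 434 195.5 112.5 1
python3 - <<'E'
from h import *
p,d=capture('scene');cv2.imwrite('pics/s5.png',cv2.resize(p[100:320,250:470],None,fx=2.4,fy=2.4)[...,::-1])
E
```

```text
t 6.72 pos [434.4 194.8 141.3] ang 1.05 J [ 10.7  29.  108.8  -0.   42.4   9.6] | shift [ 0.7 -0.2 28.8] rz 0.008 op 0.158 F [-0.5 -0.1 -2.7]
```

View pics/s5.png

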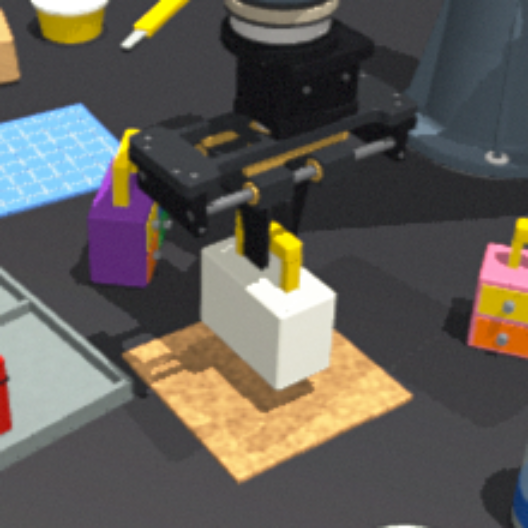

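The case hangs over the middle of the cork at crop (265,310). Lowering to contact.

apply_moves --rows '[{"x": 0,"y": 0,"z": 12,"rx": 0,"ry": 0,"rz": 0,"claw": 255},{"x": 0,"y": 0,"z": 20,"rx": 0,"ry": 0,"rz": 0,"claw": 255},{"x": 0,"y": 0,"z": 25,"rx": 0,"ry": 0,"rz": 0,"claw": 255},{"x": 0,"y": 0,"z": 28,"rx": 0,"ry": 0,"rz": 0,"claw": 255},{"x": 0,"y": 0,"z": 28,"rx": 0,"ry": 0,"rz": 0,"claw": 255},{"x": 0,"y": 0,"z": 28,"rx": 0,"ry": 0,"rz": 0,"claw": 255}]'

```text
time_s: 7.52
position: [0.4341, 0.1957, 0.1152]
tcp_rot: [[-0.02, 1.0, 0.0], [1.0, 0.02, 0.0], [0.0, 0.0, -1.0]]
force: [-0.7, -0.6, -3.5]
opening: 0.156
grasp_force: 30.0
```

apply_moves --rows '[{"x": 0,"y": 0,"z": 1,"rx": 0,"ry": 0,"rz": 0,"claw": 255},{"x": 0,"y": 0,"z": 2,"rx": 0,"ry": 0,"rz": 0,"claw": 255},{"x": 0,"y": 0,"z": 2.5,"rx": 0,"ry": 0,"rz": 0,"claw": 255},{"x": 0,"y": 0,"z": 2.5,"rx": 0,"ry": 0,"rz": 0,"claw": 255}]'

```text
time_s: 8.02
position: [0.434, 0.1956, 0.1125]
tcp_rot: [[-0.02, 1.0, -0.0], [1.0, 0.02, 0.0], [0.0, -0.0, -1.0]]
force: [0.6, -0.3, -2.5]
opening: 0.16
grasp_force: 30.0
```

Within about a millimetre of the pad. Opening now and staying put while the fingers open.

apply_moves --rows '[{"x": 0,"y": 0,"z": 0.5,"rx": 0,"ry": 0,"rz": 0,"claw": 200},{"x": 0,"y": 0,"z": 0.5,"rx": 0,"ry": 0,"rz": 0,"claw": 150},{"x": 0,"y": 0,"z": 0.5,"rx": 0,"ry": 0,"rz": 0,"claw": 100},{"x": 0,"y": 0,"z": 0.5,"rx": 0,"ry": 0,"rz": 0,"claw": 0},{"x": 0,"y": 0,"z": 0.5,"rx": 0,"ry": 0,"rz": 0,"claw": 0},{"x": 0,"y": 0,"z": 0.5,"rx": 0,"ry": 0,"rz": 0,"claw": 0},{"x": 0,"y": 0,"z": 0.5,"rx": 0,"ry": 0,"rz": 0,"claw": 0},{"x": 0,"y": 0,"z": 0.5,"rx": 0,"ry": 0,"rz": 0,"claw": 0},{"x": 0,"y": 0,"z": 0.5,"rx": 0,"ry": 0,"rz": 0,"claw": 0},{"x": 0,"y": 0,"z": 0.5,"rx": 0,"ry": 0,"rz": 0,"claw": 0}]'

```text
time_s: 9.28
position: [0.434, 0.1956, 0.112]
tcp_rot: [[-0.02, 1.0, -0.0], [1.0, 0.02, 0.0], [0.0, -0.0, -1.0]]
force: [-0.2, 0.4, -0.6]
opening: 0.993
grasp_force: 0.0
```

apply_moves --rows '[{"x": 0,"y": 0,"z": -20,"rx": 0,"ry": 0,"rz": 0,"claw": 0},{"x": 0,"y": 0,"z": -60,"rx": 0,"ry": 0,"rz": 0,"claw": 0},{"x": 0,"y": 0,"z": -100,"rx": 0,"ry": 0,"rz": 0,"claw": 0},{"x": 0,"y": 0,"z": -120,"rx": 0,"ry": 0,"rz": 0,"claw": 0},{"x": 0,"y": 0,"z": -120,"rx": 0,"ry": 0,"rz": 0,"claw": 0},{"x": 0,"y": 0,"z": -120,"rx": 0,"ry": 0,"rz": 0,"claw": 0}]'

```text
time_s: 10.02
position: [0.4332, 0.1954, 0.2312]
tcp_rot: [[-0.02, 1.0, -0.002], [1.0, 0.02, -0.0], [-0.0, -0.002, -1.0]]
force: [-0.5, 0.2, 0.7]
opening: 1.0
grasp_force: 0.0
```

```bash
python3 go.py 651 104.5 235 7.8
python3 - <<'E'
from h import *
p,d=capture('scene')
v,u=np.nonzero(np.ones(d.shape));P=pts('scene',np.c_[u,v],d)
k=(abs(P[:,0]-.434)<.06)&(abs(P[:,1]-.195)<.08)
for z in(.114,.074):
    q=P[k&(abs(P[:,2]-z)<.003)];print(z,len(q),[np.round(a,1) for a in cv2.minAreaRect(q[:,:2].astype(np.float32)*1000)])
m=mask(p,(0,170,150),(6,255,255),(200,220,258,290));v,u=np.nonzero(m);Q=pts('scene',np.c_[u,v],d);ok=abs(Q[:,2]-.075)<.006
print('red',cv2.minAreaRect(plane('scene',np.c_[u,v][ok],.075)[:,:2].astype(np.float32)*1000))
p,d=capture('top');m=mask(p,(0,170,150),(6,255,255),(275,80,325,120));v,u=np.nonzero(m);print('top red',len(u),len(u) and cv2.minAreaRect(plane('top',np.c_[u,v],.075)[:,:2].astype(np.float32)*1000))
E
```

```text
t 10.03 pos [433.2 195.4 231.2] ang 1.13 J [ 10.8  20.2 104.   -0.   55.9   9.6] | shift [-95.2 215.9  -4.1] rz -1.112 op 1.0 F [-0.5  0.2  0.7]
0.114 191 [array([434.9, 193.1]), array([14.6, 64.7]), np.float64(1.5)]
0.074 779 [array([435.2, 193.6]), array([ 50.5, 101.8]), np.float64(1.3)]
red ((652.4725952148438, 106.04788970947266), (39.11833190917969, 104.93144989013672), 7.877394199371338)
top red 609 ((650.3035888671875, 102.29524993896484), (38.507076263427734, 98.09585571289062), 7.825093746185303)
```

The case stands upright on the cork at (435,193.5), handle top 0.114. The red box is still in its lane at (651.4,104). Moving above it.

apply_moves --rows '[{"x": -20,"y": 45,"z": -4,"rx": 0,"ry": 0,"rz": -0.3,"claw": 0},{"x": -40,"y": 90,"z": -4,"rx": 0,"ry": 0,"rz": -0.6,"claw": 0},{"x": -60,"y": 135,"z": -4,"rx": 0,"ry": 0,"rz": -0.9,"claw": 0},{"x": -80,"y": 180,"z": -4,"rx": 0,"ry": 0,"rz": -1.1,"claw": 0},{"x": -95,"y": 216,"z": -4,"rx": 0,"ry": 0,"rz": -1.1,"claw": 0},{"x": -95,"y": 216,"z": -4,"rx": 0,"ry": 0,"rz": -1.1,"claw": 0},{"x": -95,"y": 216,"z": 40,"rx": 0,"ry": 0,"rz": -1.1,"claw": 0},{"x": -95,"y": 216,"z": 80,"rx": 0,"ry": 0,"rz": -1.1,"claw": 0},{"x": -95,"y": 216,"z": 100,"rx": 0,"ry": 0,"rz": -1.1,"claw": 0},{"x": -95,"y": 216,"z": 100,"rx": 0,"ry": 0,"rz": -1.1,"claw": 0}]'

```text
time_s: 11.38
position: [0.6488, 0.1054, 0.129]
tcp_rot: [[-0.135, 0.991, -0.008], [0.991, 0.135, 0.0], [0.001, -0.008, -1.0]]
force: [-0.6, -0.3, -0.4]
opening: 1.004
grasp_force: 0.0
```

```bash
python3 go.py 651.3 104 54 7.8
python3 - <<'E'
from h import *
p,d=capture('scene');cv2.imwrite('pics/s6.png',cv2.resize(p[100:300,130:400],None,fx=2.6,fy=2.6)[...,::-1])
E
```

```text
t 11.38 pos [648.8 105.4 129. ] ang 7.76 J [-0.5 40.8 82.3  0.  57.3 -8.3] | shift [-1.8  2.9 75. ] rz -0.007 op 1.004 F [-0.6 -0.3 -0.4]
```

View pics/s6.png

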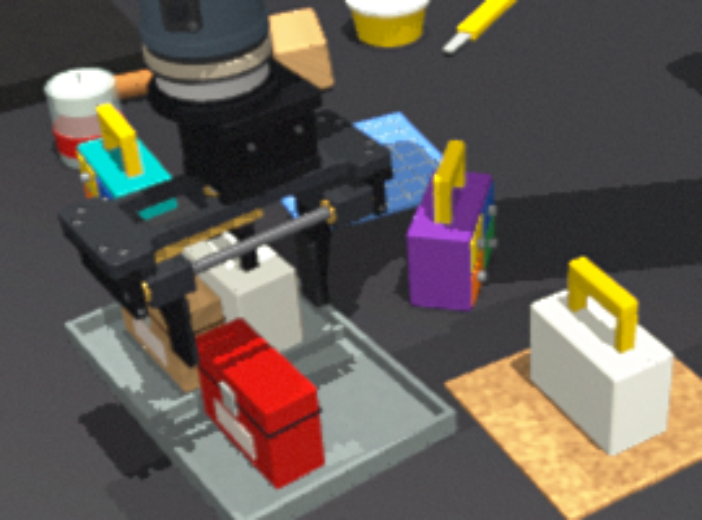

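The case stands on the cork at crop (600,370). The gripper straddles the red box, tips at (190,360) and (315,300). Descending to mid-box, with fingertips above the tray wall.

apply_moves --rows '[{"x": -1,"y": 1,"z": 20,"rx": 0,"ry": 0,"rz": 0,"claw": 0},{"x": -1,"y": 1,"z": 40,"rx": 0,"ry": 0,"rz": 0,"claw": 0},{"x": -1,"y": 1,"z": 60,"rx": 0,"ry": 0,"rz": 0,"claw": 0},{"x": -1,"y": 1,"z": 75,"rx": 0,"ry": 0,"rz": 0,"claw": 0},{"x": -1,"y": 1,"z": 75,"rx": 0,"ry": 0,"rz": 0,"claw": 0},{"x": -1,"y": 1,"z": 75,"rx": 0,"ry": 0,"rz": 0,"claw": 0}]'

```text
time_s: 12.18
position: [0.6533, 0.104, 0.0572]
tcp_rot: [[-0.135, 0.991, 0.001], [0.991, 0.135, 0.0], [-0.0, 0.001, -1.0]]
force: [0.1, -0.4, 0.1]
opening: 0.998
grasp_force: 0.0
```

```bash
python3 go.py 651.3 104 54 7.8
```

```text
t 12.18 pos [653.3 104.   57.2] ang 7.73 J [-0.6 46.6 83.7  0.  49.6 -8.3] | shift [ 0.2 -2.   3.2] rz -0.012 op 0.998 F [ 0.1 -0.4  0.1]
```

apply_moves --rows '[{"x": 0,"y": -2,"z": 3,"rx": 0,"ry": 0,"rz": 0,"claw": 80},{"x": 0,"y": -2,"z": 3,"rx": 0,"ry": 0,"rz": 0,"claw": 140},{"x": 0,"y": -2,"z": 3,"rx": 0,"ry": 0,"rz": 0,"claw": 200},{"x": 0,"y": -2,"z": 3,"rx": 0,"ry": 0,"rz": 0,"claw": 255},{"x": 0,"y": -2,"z": 3,"rx": 0,"ry": 0,"rz": 0,"claw": 255},{"x": 0,"y": -2,"z": 3,"rx": 0,"ry": 0,"rz": 0,"claw": 255},{"x": 0,"y": -2,"z": 3,"rx": 0,"ry": 0,"rz": 0,"claw": 255},{"x": 0,"y": -2,"z": 3,"rx": 0,"ry": 0,"rz": 0,"claw": 255}]'

```text
time_s: 13.18
position: [0.6511, 0.1038, 0.0541]
tcp_rot: [[-0.135, 0.991, 0.0], [0.991, 0.135, 0.0], [-0.0, 0.0, -1.0]]
force: [0.5, 0.4, -0.1]
opening: 0.455
grasp_force: 30.0
```

Gripped (39.6 mm, 30 N). Lifting.

apply_moves --rows '[{"x": 0,"y": 0,"z": -10,"rx": 0,"ry": 0,"rz": 0,"claw": 255},{"x": 0,"y": 0,"z": -30,"rx": 0,"ry": 0,"rz": 0,"claw": 255},{"x": 0,"y": 0,"z": -60,"rx": 0,"ry": 0,"rz": 0,"claw": 255},{"x": 0,"y": 0,"z": -90,"rx": 0,"ry": 0,"rz": 0,"claw": 255},{"x": 0,"y": 0,"z": -120,"rx": 0,"ry": 0,"rz": 0,"claw": 255},{"x": 0,"y": 0,"z": -150,"rx": 0,"ry": 0,"rz": 0,"claw": 255},{"x": 0,"y": 0,"z": -180,"rx": 0,"ry": 0,"rz": 0,"claw": 255},{"x": 0,"y": 0,"z": -190,"rx": 0,"ry": 0,"rz": 0,"claw": 255},{"x": 0,"y": 0,"z": -190,"rx": 0,"ry": 0,"rz": 0,"claw": 255}]'

```text
time_s: 14.3
position: [0.651, 0.1038, 0.2451]
tcp_rot: [[-0.135, 0.991, 0.002], [0.991, 0.135, -0.0], [-0.0, 0.002, -1.0]]
force: [0.7, -0.7, -1.5]
opening: 0.461
grasp_force: 30.0
```

```bash
python3 go.py 433.3 -193.5 244 -3.6
```

```text
t 14.3 pos [651.  103.8 245.1] ang 7.73 J [-0.6 33.  77.  -0.  69.8 -8.4] | shift [-265.3 -255.7    0.7] rz 1.889 op 0.461 F [ 0.7 -0.7 -1.5]
```

apply_moves --rows '[{"x": -20,"y": -20,"z": 0,"rx": 0,"ry": 0,"rz": 0.1,"claw": 255},{"x": -55,"y": -53,"z": 0,"rx": 0,"ry": 0,"rz": 0.4,"claw": 255},{"x": -90,"y": -87,"z": 0,"rx": 0,"ry": 0,"rz": 0.7,"claw": 255},{"x": -125,"y": -121,"z": 0,"rx": 0,"ry": 0,"rz": 0.9,"claw": 255},{"x": -160,"y": -154,"z": 0,"rx": 0,"ry": 0,"rz": 1.2,"claw": 255},{"x": -195,"y": -188,"z": 0,"rx": 0,"ry": 0,"rz": 1.4,"claw": 255},{"x": -230,"y": -222,"z": 0,"rx": 0,"ry": 0,"rz": 1.7,"claw": 255},{"x": -255,"y": -246,"z": 0,"rx": 0,"ry": 0,"rz": 1.9,"claw": 255},{"x": -265,"y": -256,"z": 0,"rx": 0,"ry": 0,"rz": 1.9,"claw": 255},{"x": -265,"y": -256,"z": 0,"rx": 0,"ry": 0,"rz": 1.9,"claw": 255}]'

```text
time_s: 15.55
position: [0.4324, -0.1933, 0.2434]
tcp_rot: [[0.066, 0.998, -0.001], [0.998, -0.066, 0.001], [0.001, -0.001, -1.0]]
force: [0.1, 0.7, -2.8]
opening: 0.459
grasp_force: 30.0
```

```bash
python3 go.py 433.3 -193.5 80 -3.6
```

```text
t 15.55 pos [ 432.4 -193.3  243.4] ang -3.76 J [-37.7  19.  103.4   0.   57.7 -33.9] | shift [ -0.4   1.1 163.4] rz -0.027 op 0.459 F [ 0.1  0.7 -2.8]
```

apply_moves --rows '[{"x": 0,"y": 1,"z": 30,"rx": 0,"ry": 0,"rz": 0,"claw": 255},{"x": 0,"y": 1,"z": 65,"rx": 0,"ry": 0,"rz": 0,"claw": 255},{"x": 0,"y": 1,"z": 100,"rx": 0,"ry": 0,"rz": 0,"claw": 255},{"x": 0,"y": 1,"z": 135,"rx": 0,"ry": 0,"rz": 0,"claw": 255},{"x": 0,"y": 1,"z": 160,"rx": 0,"ry": 0,"rz": 0,"claw": 255},{"x": 0,"y": 1,"z": 172,"rx": 0,"ry": 0,"rz": 0,"claw": 255},{"x": 0,"y": 1,"z": 180,"rx": 0,"ry": 0,"rz": 0,"claw": 255},{"x": 0,"y": 1,"z": 184,"rx": 0,"ry": 0,"rz": 0,"claw": 255},{"x": 0,"y": 1,"z": 184,"rx": 0,"ry": 0,"rz": 0,"claw": 255},{"x": 0,"y": 1,"z": 184,"rx": 0,"ry": 0,"rz": 0,"claw": 255}]'

```text
time_s: 16.8
position: [0.4342, -0.1936, 0.0606]
tcp_rot: [[0.064, 0.998, 0.001], [0.998, -0.064, -0.001], [-0.001, 0.001, -1.0]]
force: [0.6, -0.9, -2.1]
opening: 0.458
grasp_force: 30.0
```

```bash
python3 go.py 433.3 -193.5 53.3 -3.6;python3 - <<'E'
from h import *
p,d=capture('scene');v,u=np.nonzero(mask(p,(0,170,60),(6,255,255),(190,80,350,200)));P=pts('scene',np.c_[u,v],d)
print(len(u),np.percentile(P,[2,50,98],axis=0).round(3))
E
```

```text
t 16.8 pos [ 434.2 -193.6   60.6] ang -3.68 J [-37.5  38.1 111.6   0.   30.2 -33.9] | shift [ 0.1 -1.   7.3] rz -0.013 op 0.458 F [ 0.6 -0.9 -2.1]
711 [[ 0.418 -0.216  0.018]
 [ 0.44  -0.149  0.068]
 [ 0.458 -0.143  0.084]]
```

The red box's visible top is about 0.082 and its left face is at y=-0.143, so it is centred at -0.193. It sits about 7 mm above the mat.

apply_moves --rows '[{"x": 0,"y": -1,"z": 3,"rx": 0,"ry": 0,"rz": 0,"claw": 255},{"x": 0,"y": -1,"z": 5,"rx": 0,"ry": 0,"rz": 0,"claw": 255},{"x": 0,"y": -1,"z": 7,"rx": 0,"ry": 0,"rz": 0,"claw": 255},{"x": 0,"y": -1,"z": 7,"rx": 0,"ry": 0,"rz": 0,"claw": 255},{"x": 0,"y": -1,"z": 7,"rx": 0,"ry": 0,"rz": 0,"claw": 255}]'

```text
time_s: 17.48
position: [0.4329, -0.1933, 0.053]
tcp_rot: [[0.064, 0.998, 0.0], [0.998, -0.064, -0.0], [-0.0, 0.0, -1.0]]
force: [-0.8, -0.7, -0.5]
opening: 0.46
grasp_force: 30.0
```

Touching down (the force dropped to about zero). Releasing, then rising.

apply_moves --rows '[{"x": 0,"y": 0,"z": 0,"rx": 0,"ry": 0,"rz": 0,"claw": 110},{"x": 0,"y": 0,"z": 0,"rx": 0,"ry": 0,"rz": 0,"claw": 80},{"x": 0,"y": 0,"z": 0,"rx": 0,"ry": 0,"rz": 0,"claw": 40},{"x": 0,"y": 0,"z": 0,"rx": 0,"ry": 0,"rz": 0,"claw": 0},{"x": 0,"y": 0,"z": 0,"rx": 0,"ry": 0,"rz": 0,"claw": 0},{"x": 0,"y": 0,"z": 0,"rx": 0,"ry": 0,"rz": 0,"claw": 0},{"x": 0,"y": 0,"z": 0,"rx": 0,"ry": 0,"rz": 0,"claw": 0},{"x": 0,"y": 0,"z": 0,"rx": 0,"ry": 0,"rz": 0,"claw": 0}]'

```text
time_s: 18.48
position: [0.4329, -0.1933, 0.053]
tcp_rot: [[0.064, 0.998, -0.0], [0.998, -0.064, 0.0], [0.0, -0.0, -1.0]]
force: [-1.1, 0.4, -0.3]
opening: 0.996
grasp_force: 0.0
```

apply_moves --rows '[{"x": 0,"y": 0,"z": -15,"rx": 0,"ry": 0,"rz": 0,"claw": 0},{"x": 0,"y": 0,"z": -45,"rx": 0,"ry": 0,"rz": 0,"claw": 0},{"x": 0,"y": 0,"z": -90,"rx": 0,"ry": 0,"rz": 0,"claw": 0},{"x": 0,"y": 0,"z": -140,"rx": 0,"ry": 0,"rz": 0,"claw": 0},{"x": 0,"y": 0,"z": -190,"rx": 0,"ry": 0,"rz": 0,"claw": 0},{"x": 0,"y": 0,"z": -190,"rx": 0,"ry": 0,"rz": 0,"claw": 0},{"x": 0,"y": 0,"z": -190,"rx": 0,"ry": 0,"rz": 0,"claw": 0},{"x": 0,"y": 0,"z": -190,"rx": 0,"ry": 0,"rz": 0,"claw": 0}]'

```text
time_s: 19.48
position: [0.4319, -0.1925, 0.2418]
tcp_rot: [[0.064, 0.998, -0.003], [0.998, -0.064, 0.002], [0.002, -0.003, -1.0]]
force: [-0.7, 0.6, -0.0]
opening: 0.996
grasp_force: 0.0
```

```bash
python3 go.py 433 -193 240 -3.6;python3 - <<'E'
from h import *
p,d=capture('scene');v,u=np.nonzero(np.ones(d.shape));P=pts('scene',np.c_[u,v],d)
for n,c in(('case',(.434,.1955)),('red',(.433,-.193))):
    k=(abs(P[:,0]-c[0])<.06)&(abs(P[:,1]-c[1])<.08)&(abs(P[:,2]-.074)<.003)
    print(n,k.sum(),np.median(P[k,2]).round(4),[np.round(a,1) for a in cv2.minAreaRect(P[k,:2].astype(np.float32)*1000)])
cv2.imwrite('pics/s7.png',p[...,::-1])
E
```

```text
t 19.48 pos [ 431.9 -192.5  241.8] ang -3.67 J [-37.6  19.1 103.6  -0.   57.5 -33.9] | shift [-0.4  1.1  1.8] rz -0.011 op 0.996 F [-0.7  0.6 -0. ]
case 784 0.0744 [array([435.3, 193.5]), array([ 50.7, 102.3]), np.float64(1.4)]
red 357 0.074 [array([ 434.1, -193. ]), array([102.3,  40. ]), np.float64(85.9)]
```

View pics/s7.png

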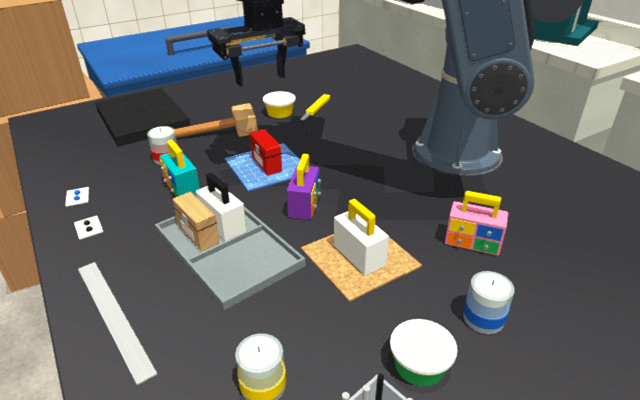

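The case stands on the cork at px (360,240) and the red box on the mat at (265,155). Both are upright and free, and the gripper is clear.

```bash
python3 -c "from rig import *;print(hand_in())"
```

```text
the job is handed in; nothing more can be done
None
```

I handed the job in at about 19.5 s; the final camera measurement has the bead case upright and released within about 3 mm of the cork pad's centre, and the red box the same on the blue mat, but the hand-in returned no verdict.

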